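# Set the polariser ring of a stress viewer and light it

## Task

Get the stress viewer ready to look at the clear casting: push the ring's lever round by its upright pin until its pointer stands opposite the raised pointed tab on the scale, then press the lamp button beside the scale down and let it come up again. Do not turn the scale, and leave the clear casting on the window and the things around the viewer where they are.

Things in the scene. Friction and masses are not known exactly. Their poses are not given: they have to be found in the camera images.
- viewer: Fixed round grey lamp housing, 224 mm across, 34 mm high. Origin: centre of its underside, on the upright axis of ring and scale. x axis from its front (robot's side) to its back, y to its left, z up. In its middle a frosted window (80 mm across, top at 49 mm) inside the aluminium ring (120 mm across, top at 47 mm). A lobe at its left front (60 x 70 mm, 30 mm high) carries the lamp button.
- polariser (a joint): Angle of the ring and its lever, rad, -1.25 to 1.25. At 0 the lever points along the viewer's -x; it grows as the lever swings to the viewer's left (+y), clockwise from above: at angle a it points along (-cos a, sin a) in the viewer's frame. It starts well to the right of the tab. Friction only (3 to 4 N at the pin), no spring: it stays where it is left.
- lever_pin (a point): Point on the axis of the lever's upright black pin, 65 mm above the bench and 78 mm from the viewer's axis. The pin runs from 45 to 82 mm above the bench, 11 mm thick up to 67 mm and 15 mm thick above 71 mm. The flat lever below it is 13 mm wide with its top 45 mm above the bench.
- pointer_tip (a point): Tip of the lever's narrow flat pointer, beyond the pin, 92 mm from the viewer's axis and 42 mm above the bench.
- scale (a joint): Angle at which the raised tab of the black scale disc stands, rad, in the same sense and from the same zero as joint polariser: the pointer is opposite the tab when both are equal. The disc is very stiff to turn and must be left as it is.
- zero_mark (a point): Point of the raised pointed steel tab on the black scale disc (214 mm across, top 37 mm above the bench, white ticks every 10 degrees). 92 mm from the viewer's axis, 42 mm above the bench. The tab is 14 mm wide, its top 44 mm above the bench, and it points at the viewer's axis. Coincides with pointer_tip when the ring is set.
- lamp_top (a point): Centre of the top face of the round grey lamp button (26 mm across) on the lobe at the viewer's left front. It is pressed straight down, 6 mm of travel, about 4 N fully down, and springs back.
- lamp (a joint): Travel of the lamp button, m: 0 up, 0.006 fully down.
- puck: Clear amber-tinted cast disc, 50 mm across and 16 mm high, lying loose on the window. Origin at the centre of its underside. To be left alone.
- red_part: Small red cast part, 55 mm across, 44 mm high, standing loose to the right of the viewer. Origin at the centre of its underside. To be left alone.
- tape: Roll of masking tape lying flat, 104 mm across, 25 mm high, loose to the left of the viewer. Origin at the centre of its underside. To be left alone.
- mould: Blue mould half, 60 x 85 mm, 24 mm high, loose, further to the right. Origin at the centre of its underside. To be left alone.

How it is judged:
By the outcome, as a careful person would: the job done as asked, in the order asked, and still so for the second after the job is handed in, with the robot touching nothing.
It also fails if it takes over 45 s, if anything falls off the work surface, if the arm or the gripper's body presses on something with over 40 N, if the wrist force passes 120 N, or if a joint passes its speed limit or range.

## Robot

A 6-joint arm with a two-finger parallel gripper is mounted at the origin on a cart in front of the work surface, level with it; the furniture and walls round the work are solid. World frame = base frame: x ahead of the robot, y to its left, z up, the work surface at z = 0. Lengths are in m, angles in rad, forces in N, time in s.
With the tool pointing down it reaches from about 0.35 to 0.975 m from the base axis. Payload 4.9 kg.
Tool frame: the origin (TCP) lies midway between the tips of the shut fingers; the grasp point (between the pads) lies 19 mm behind it; z points along the fingers, y is the direction in which the jaws open and shut (so a half turn about z gives the same grasp; the last joint's range is limited). The gripper opens to 85 mm and grips with 20 to 120 N. Pads are 22 mm wide; open, the fingers measure 114 mm over their backs; the gripper's body (76 mm by 85 mm) begins 54 mm behind the grasp point. The pads swing forward as they close: fully open they stand 13 mm farther back than shut.
Start: joints at [-1.259, 0.053, 1.613, -0, 1.476, -0.119], TCP at [0.261, -0.568, 0.196] pointing down, gripper open.
Joint ranges: [-3.01, 3.01], [-1.01, 2.22], [0.06, 2.58], [-1.02, 4.17], [0.09, 2.62], [-3.14, 3.14]. Speed limits (rad/s): [2.57, 2.57, 3.14, 3.14, 3.14, 3.14].

## Interface

Orientations are given as a rotation vector (axis times angle).
In Python, from station import ctrl gives the robot as it stands.
- The arm moves only by the tool play_rows, never from a script. Its argument "motion" is a list that holds one entry, the list of rows, each a list of 7 numbers: the closure, from -1 (fully open) to 1 (shut), then the shift along the tool's x, y, z in cm, then the turn, a rotation vector about the tool's x, y, z in degrees. A call has 1 to 20 rows; each row is the pose to reach, as a shift and turn from the pose measured when the call began, along the tool's axes at that moment; what a row does not reach only later rows make up. A row lasts 1/8 s, in which the tool goes at most 62.5 mm and 10.7 degrees, less where a joint would pass 70% of its speed; a pose out of reach is approached as far as the arm can. A call with a gripper value outside its range is refused whole. The fingers move at their own pace and stop on an object; "newtons" is the grip in N (left out, the last holds). Time passes only in rows, so rows that repeat a pose let the fingers close. It gives the time, the measured TCP pose, the force and the opening at its end, in the units of the state.
- ctrl.get_obs(): the state, without advancing time (a new reading comes with each control period).
- ctrl.get_image(name): name is "scene" or "top" or "wrist"; returns a dict with "color" (400x640x3 uint8, red, green, blue), "mtx" (3x3 intrinsics, pixels), "D" ([k1, k2, p1, p2, k3] as OpenCV has them; the pictures are not rectified), "T" (4x4, takes a point from camera to world coordinates). Camera axes: x right, y up, looking along -z (the intrinsics and any distortion apply to the point x, -y, -z); pixel columns grow to the right and rows downward; lengths in m; the calibration is good to about 2 mm. A picture is of the moment at which its call begins. There is no depth.
- ctrl.finish_job(): hands the job in, once; it reports no verdict.
The state is a dict: "t": time; "q": joint angles; "dq": joint speeds; "effort": joint torques, N m; "tool_pos": TCP position; "tool_rot": TCP orientation; "contact_force": force on the tool from outside, world axes, zero at the start; "wrist_torque": the same for the moment, N m; "opening": finger opening in m.
Only numpy, scipy, OpenCV 4.12 (cv2) and the standard library are available. Lean on these libraries where they do the work, as an engineer would, in place of code of your own. Each camera call takes 0.05 s, during which the arm holds its last target.

## Working session

There is one attempt and no reset: what is moved stays moved. The work goes in short steps, Python scripts to look and compute and a tool call to move; the robot and the scene stay as the last step left them, time stands still between calls to the robot, and variables do not carry over. Pictures are saved under pics/ and viewed, and the job is handed in when it is done.

Besides the shell and the picture viewer there is one more tool, called after "Call:" as name(argument=value, ...), one argument or row to a line, values as JSON. play_rows: Moves the arm, as the interface text tells. Its arguments: {"type":"object","properties":{"motion":{"type":"array"},"newtons":{"type":"number"}},"required":["motion"]}

```bash
mkdir -p pics; ls; python3 - <<'E'
from station import ctrl
import cv2,pickle
o=ctrl.get_obs();print({k:o[k] for k in('t','tool_pos','tool_rot','opening','contact_force')})
for n in('scene','top','wrist'):
    i=ctrl.get_image(n);pickle.dump(i,open(f'{n}0.pkl','wb'));cv2.imwrite(f'pics/{n}0.png',i['color'][:,:,::-1]);print(n,i['T'][:3,3],i['D'],i['mtx'][0])
E
```

```text
pics
{'t': 0.0, 'tool_pos': array([ 0.26077573, -0.56723572,  0.19457105]), 'tool_rot': array([-3.06702208e+00, -6.71069020e-01,  3.54433993e-04]), 'opening': 0.08524172357662764, 'contact_force': array([ 0.47137105, -0.51882909,  0.53837627])}
scene [-0.2351353   0.98976737  0.82207946] [0.04047383 0.         0.         0.         0.        ] [517.93095483   0.         316.67619897]
top [0.41177832 0.01281661 1.40459953] [-0.00267108  0.          0.          0.          0.        ] [496.13762789   0.         326.29358436]
wrist [ 0.33491635 -0.53258854  0.37209443] [-0.01691762  0.          0.          0.          0.        ] [305.06016087   0.         318.52834934]
```

View pics/scene0.png

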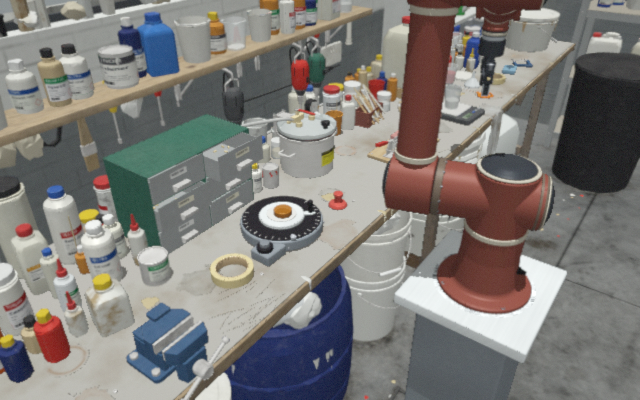

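View pics/top0.png

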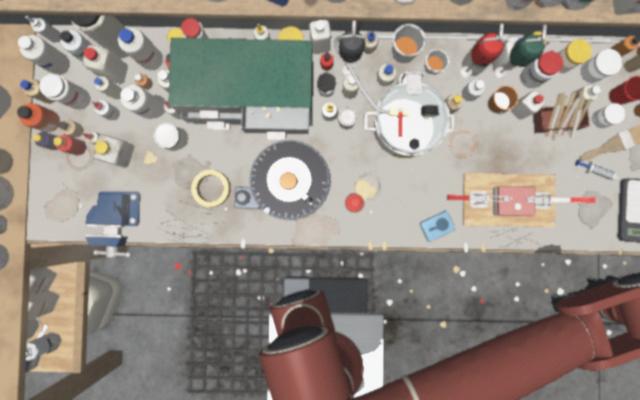

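View pics/wrist0.png

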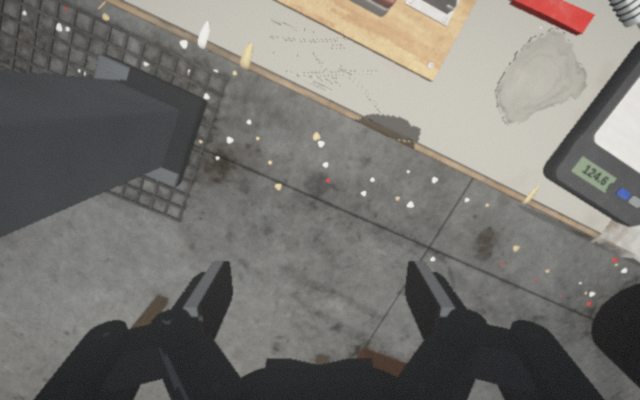

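```bash
cat > h.py <<'E'
import numpy as np,cv2
def ray(i,uv):
    p=cv2.undistortPoints(np.array([[uv]],float),i['mtx'],i['D'])[0,0]
    d=i['T'][:3,:3]@np.array([p[0],-p[1],-1]); return i['T'][:3,3],d
def onz(i,uv,z):
    c,d=ray(i,uv); return c+d*(z-c[2])/d[2]
def proj(i,P):
    q=(np.asarray(P)-i['T'][:3,3])@i['T'][:3,:3]; q=q*[1,-1,-1]
    return cv2.projectPoints(q.reshape(-1,1,3),np.zeros(3),np.zeros(3),i['mtx'],i['D'])[0][:,0]
E
python3 - <<'E'
import pickle,cv2
from h import *
i=pickle.load(open('top0.pkl','rb'))
for uv in[(290,180),(288,180),(243,197),(309,197)]: print(uv,onz(i,uv,.04))
c=i['color'][130:230,200:360,::-1]; cv2.imwrite('pics/tc.png',cv2.resize(c,None,fx=5,fy=5,interpolation=cv2.INTER_CUBIC))
i=pickle.load(open('scene0.pkl','rb'))
c=i['color'][180:290,200:360,::-1]; cv2.imwrite('pics/sc.png',cv2.resize(c,None,fx=5,fy=5,interpolation=cv2.INTER_CUBIC))
E
```

```text
(290, 180) [0.52154738 0.10733464 0.04      ]
(288, 180) [0.52144799 0.11284566 0.04      ]
(243, 197) [0.47232792 0.2355885  0.04      ]
(309, 197) [0.47556992 0.05406501 0.04      ]
```

View pics/tc.png

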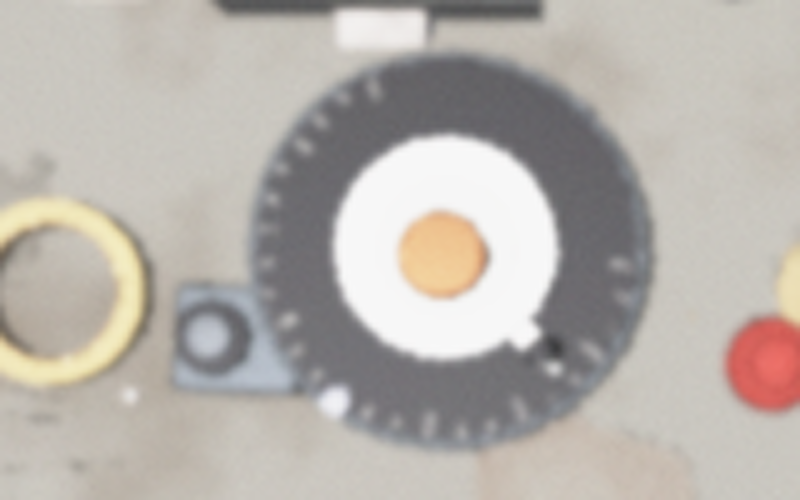

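View pics/sc.png

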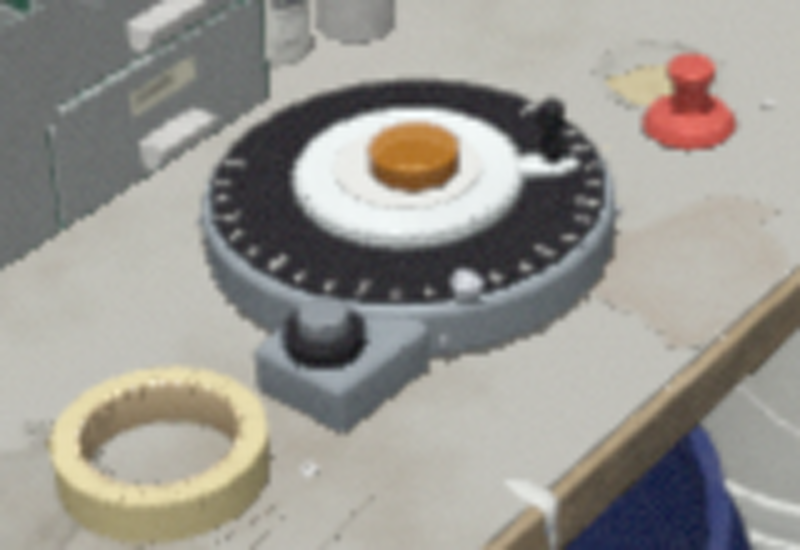

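```bash
python3 - <<'E'
import pickle,cv2
from h import *
from scipy.spatial.transform import Rotation as R
from station import ctrl
i=pickle.load(open('top0.pkl','rb'))
im=i['color']
def full(x,y): return (200+(x+.5)/5-.5,130+(y+.5)/5-.5)
m=(im.min(2)>200).astype(np.uint8)
sub=np.zeros_like(m); sub[150:212,262:320]=m[150:212,262:320]
cs,_=cv2.findContours(sub,0,2); c=max(cs,key=cv2.contourArea)
e=cv2.fitEllipse(c);print(e)
ctr=onz(i,e[0],.047);print('ctr ring',ctr)
for n,p,z in(('tab',(334,402),.044),('pin',(550,348),.08),('ptr',(557,368),.043),('btn',(210,336),.045)):
    P=onz(i,full(*p),z); d=P-ctr; print(n,P,np.hypot(*d[:2]),'a0=',np.arctan2(d[1],-d[0]))
o=ctrl.get_obs(); print(R.from_rotvec(o['tool_rot']).as_matrix())
w=pickle.load(open('wrist0.pkl','rb')); M=R.from_rotvec(o['tool_rot']).as_matrix()
print(M.T@(w['T'][:3,3]-o['tool_pos'])); print(M.T@w['T'][:3,:3])
E
```

```text
((288.86279296875, 179.2129364013672), (43.04477310180664, 44.2741813659668), 135.38502502441406)
ctr ring [0.5230925  0.11001322 0.047     ]
tab [0.43764075 0.16995922 0.044     ] 0.10438162764245396 a0= 0.6117445331887215
pin [0.46784521 0.05114005 0.08      ] 0.08073607463430021 a0= -0.8171598728562954
ptr [0.45849027 0.04815719 0.043     ] 0.08944057596296408 a0= -0.7636853113279135
btn [0.47258626 0.23862041 0.045     ] 0.13816905870821403 a0= 1.196584076373617
[[ 9.08668965e-01  4.17517040e-01 -4.82646906e-04]
 [ 4.17517263e-01 -9.08667636e-01  1.56956071e-03]
 [ 2.16752721e-04 -1.62772453e-03 -9.99998652e-01]]
[ 0.08192717 -0.00096112 -0.17724878]
[[-1.22503709e-04  9.47225945e-01  3.20566676e-01]
 [ 9.99999861e-01  2.80333457e-04 -4.46195574e-04]
 [-5.12513589e-04  3.20566576e-01 -9.47225848e-01]]
```

Call:
play_rows(
  motion=[
    [[-1,4,-5,0,0,0,0],[-1,8,-10,0,0,0,0],[-1,12,-14,0,0,0,0],[-1,16,-19,1,0,0,0],[-1,20,-23,1,0,0,0],[-1,24,-28,2,0,0,0],[-1,28,-33,2,0,0,0],[-1,32,-37,3,0,0,0],[-1,36,-42,4,0,0,0],[-1,40,-47,4,0,0,0],[-1,43,-50.5,4.5,0,0,0],[-1,43,-50.5,4.5,0,0,0],[-1,43,-50.5,4.5,0,0,0],[-1,43,-50.5,4.5,0,0,0]],
  ],
)

```text
t: 1.9
tool_pos: [0.4406, 0.0701, 0.1508]
tool_rot: [-3.068, -0.668, 0.0]
contact_force: [-0.4, 0.4, 0.9]
opening: 0.0853
```

```bash
python3 - <<'E'
from station import ctrl
import cv2,pickle
o=ctrl.get_obs();print({k:o[k] for k in('t','q','tool_pos','tool_rot','contact_force')})
i=ctrl.get_image('wrist');pickle.dump((i,o),open('w1.pkl','wb'));cv2.imwrite('pics/w1.png',i['color'][:,:,::-1])
E
```

```text
{'t': 1.9, 'q': array([-1.03337363e-02, -3.68331149e-01,  2.06253435e+00,  1.33985117e-03,
        1.44781323e+00,  1.13143439e+00]), 'tool_pos': array([0.44056662, 0.07006999, 0.1507543 ]), 'tool_rot': array([-3.06828336e+00, -6.68210649e-01,  1.83134418e-04]), 'contact_force': array([-0.35262077,  0.41196703,  0.93118143])}
```

View pics/w1.png

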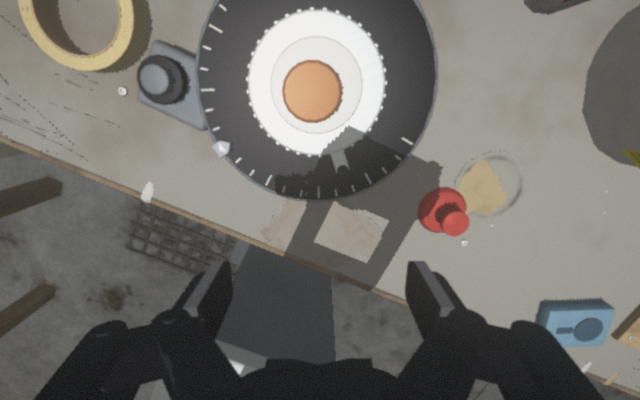

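```bash
python3 - <<'E'
import pickle,cv2
from h import *
i,o=pickle.load(open('w1.pkl','rb'))
c=i['color'][0:210,180:450,::-1].astype(float)/255
c=(c**.5*255).astype(np.uint8)
cv2.imwrite('pics/w1c.png',cv2.resize(c,None,fx=2.9,fy=2.8,interpolation=cv2.INTER_CUBIC))
c=c[105:205,20:220]
cv2.imwrite('pics/w1d.png',cv2.resize(c,None,fx=4,fy=4,interpolation=cv2.INTER_CUBIC))
E
```

```text
(no output)
```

View pics/w1c.png

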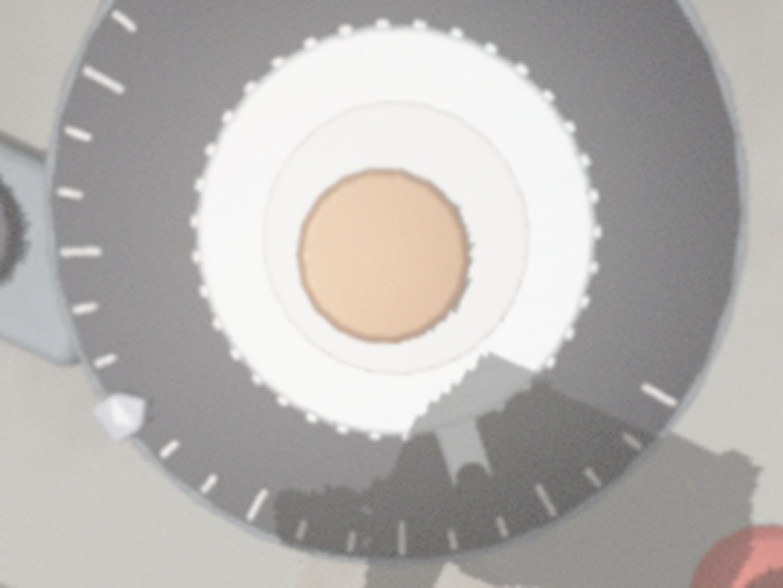

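View pics/w1d.png

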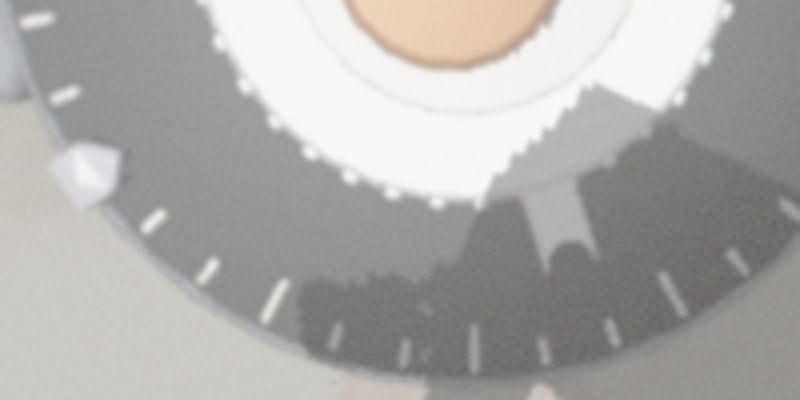

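```bash
cat >> h.py <<'E'
from scipy.optimize import least_squares
def circ(P,r0):
    f=lambda v:np.hypot(P[:,0]-v[0],P[:,1]-v[1])-v[2]
    s=least_squares(f,[*P.mean(0),r0],loss='soft_l1',f_scale=.0007); return s.x,np.abs(f(s.x))
E
python3 - <<'E'
import pickle,cv2
from h import *
i,o=pickle.load(open('w1.pkl','rb'))
im=i['color']; g=im.min(2)
m=(g>150).astype(np.uint8); m[:, :240]=0; m[:,395:]=0; m[165:]=0
m=cv2.morphologyEx(m,cv2.MORPH_OPEN,np.ones((7,7)))
cs,_=cv2.findContours(m,0,1); c=max(cs,key=cv2.contourArea)[:,0]
c=c[~((c[:,0]>310)&(c[:,1]>115))]
P=np.array([onz(i,p,.046)[:2] for p in c]); x,r=circ(P,.06); print('ring',x,np.median(r),len(c))
# puck
hsv=cv2.cvtColor(im,cv2.COLOR_RGB2HSV)
pm=((hsv[...,0]<20)&(hsv[...,1]>80)).astype(np.uint8);pm[150:]=0;pm[:,:270]=0;pm[:,350:]=0
M=cv2.moments(pm);print('puck px',M['m10']/M['m00'],M['m01']/M['m00'],onz(i,(M['m10']/M['m00'],M['m01']/M['m00']),.065))
def full(x,y): return (200+(x+.5)/4-.5,105+(y+.5)/4-.5)
for n,p,z in(('tip',(122,150),.042),('tabc',(88,174),.044),('lever base',(549,190),.045),('lever near pin',(572,250),.045),('ptr',(425,308),.042)):
    Q=onz(i,full(*p),z);d=Q[:2]-x[:2];print(n,Q,np.hypot(*d),np.arctan2(d[1],-d[0]))
Q=onz(i,(156,79),.045);d=Q[:2]-x[:2];print('btn',Q,np.hypot(*d))
# blob of tab
tb=((im.min(2)>150)).astype(np.uint8); 
n,l,s,ce=cv2.connectedComponentsWithStats(tb[135:160,210:235]); print(s,ce+[210,135])
E
```

```text
ring [0.52257139 0.1110812  0.05922184] 0.00033552073254900644 364
puck px 311.72701149425285 90.92780172413794 [0.51773037 0.11233303 0.065     ]
tip [0.44551249 0.16375745 0.042     ] 0.09334270709216756 0.5996235225458547
tabc [0.43746828 0.1687244  0.044     ] 0.10278753272828166 0.5953511618435653
lever base [0.47873575 0.0697     0.045     ] 0.0602823985891916 -0.7566038377284483
lever near pin [0.46820696 0.05862285 0.045     ] 0.0755471307733969 -0.76755671665055
ptr [0.440057   0.08425288 0.042     ] 0.0867662544661391 -0.3143540502230822
btn [0.47104825 0.24017869 0.045     ] 0.13899926602464152
[[  0   0  25  25 415]
 [  1   6  18  18 209]
 [ 13  24   1   1   1]] [[222.81445783 146.34457831]
 [220.37799043 148.24401914]
 [223.         159.        ]]
```

Call:
play_rows(
  motion=[
    [[0.29,0.6,0.8,1,0,0,-7],[0.29,1.2,1.5,2,0,0,-14],[0.29,1.8,2.3,3.5,0,0,-19.3],[0.29,1.8,2.3,4.5,0,0,-19.3],[0.29,1.8,2.3,4.5,0,0,-19.3],[0.29,1.8,2.3,4.5,0,0,-19.3]],
  ],
  newtons=20,
)

```text
t: 2.7
tool_pos: [0.4666, 0.0565, 0.1063]
tool_rot: [-2.914, -1.171, -0.002]
contact_force: [0.2, 0.1, 0.6]
opening: 0.0301
```

```bash
python3 - <<'E'
from station import ctrl
import cv2,pickle
o=ctrl.get_obs();print({k:o[k] for k in('t','q','tool_pos','tool_rot','contact_force','opening')})
i=ctrl.get_image('wrist');pickle.dump((i,o),open('w2.pkl','wb'))
from h import *
c=(255*(i['color'][100:400,120:520,::-1]/255)**.5).astype(np.uint8);cv2.imwrite('pics/w2.png',cv2.resize(c,None,fx=2,fy=2,interpolation=cv2.INTER_CUBIC))
i=ctrl.get_image('scene')
c=i['color'][180:290,200:360,::-1]; cv2.imwrite('pics/s2.png',cv2.resize(c,None,fx=5,fy=5,interpolation=cv2.INTER_CUBIC))
E
```

```text
{'t': 2.7, 'q': array([-3.89237024e-02, -2.59602897e-01,  2.05444761e+00,  1.46807890e-03,
        1.34632688e+00,  7.67073333e-01]), 'tool_pos': array([0.4666243 , 0.05653551, 0.10629771]), 'tool_rot': array([-2.91382021e+00, -1.17137969e+00, -1.52249620e-03]), 'contact_force': array([0.1954319 , 0.14511595, 0.63133564]), 'opening': 0.030064307632114817}
```

View pics/w2.png

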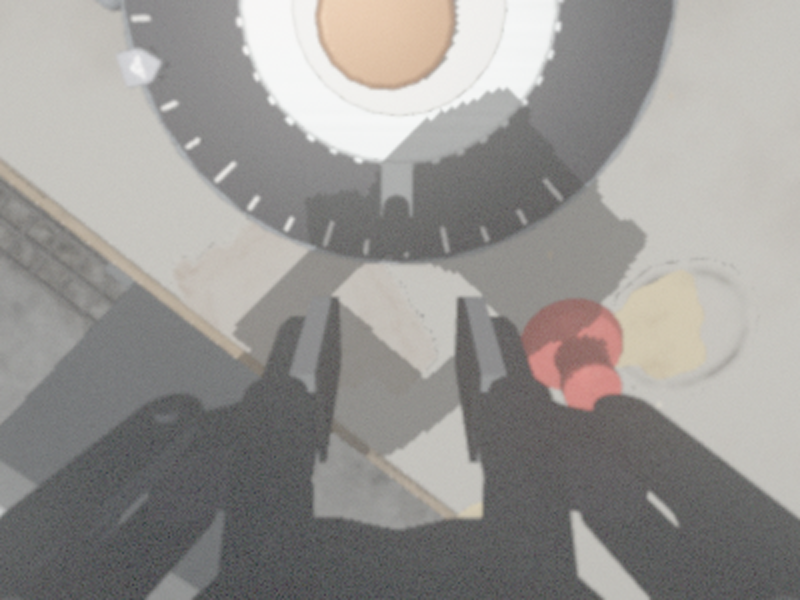

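View pics/s2.png

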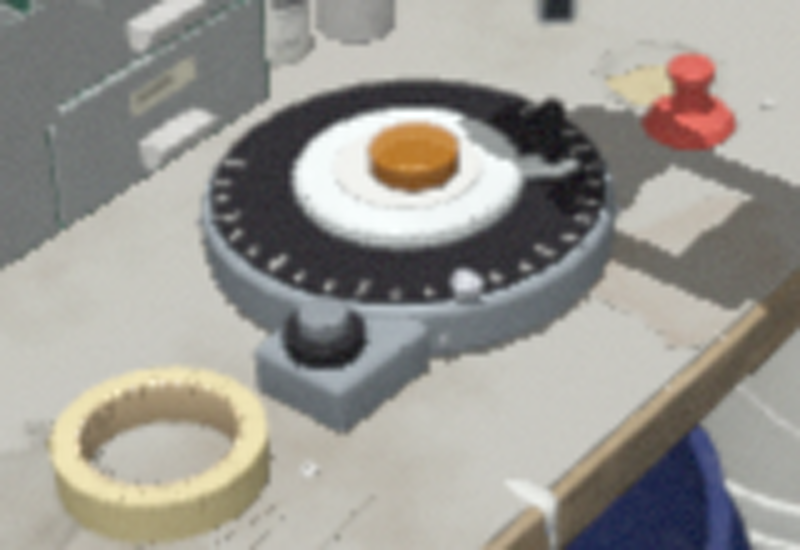

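```bash
python3 - <<'E'
import pickle
from h import *
i,o=pickle.load(open('w2.pkl','rb'))
for P in([.4663,.057,.082],[.4663,.057,.06],o['tool_pos']): p=proj(i,P)[0];print(p,(p-[120,100])*2)
s=pickle.load(open('scene0.pkl','rb'))
for P in([.4663,.057,.082],[.4663,.057,.045],o['tool_pos'],o['tool_pos']+[0,0,.01]): p=proj(s,P)[0];print((p-[200,180])*5)
E
```

```text
[319.05062248 219.93366854] [398.10124495 239.86733709]
[319.00699764 209.3260634 ] [398.01399527 218.6521268 ]
[319.98769093 234.41449771] [399.97538185 268.82899542]
[550.50454551  98.65318642]
[550.85706581 156.38263682]
[550.30108816  59.2710813 ]
[550.20188092  43.08053855]
```

Call:
play_rows(
  motion=[
    [[0.29,0,0,1.5,0,0,0],[0.29,0,0,3,0,0,0],[0.29,0,0,4.5,0,0,0],[0.29,0,0,5.4,0,0,0],[0.29,0,0,5.4,0,0,0],[0.29,0,0,5.4,0,0,0]],
  ],
)

```text
t: 3.55
tool_pos: [0.4674, 0.0567, 0.053]
tool_rot: [-2.914, -1.173, -0.004]
contact_force: [0.1, -0.1, 1.1]
opening: 0.0302
```

```bash
python3 - <<'E'
from station import ctrl
import cv2,pickle
from h import *
i=ctrl.get_image('scene')
c=i['color'][160:260,230:390,::-1]; cv2.imwrite('pics/s3.png',cv2.resize(c,None,fx=5,fy=5,interpolation=cv2.INTER_CUBIC))
E
```

```text
(no output)
```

View pics/s3.png

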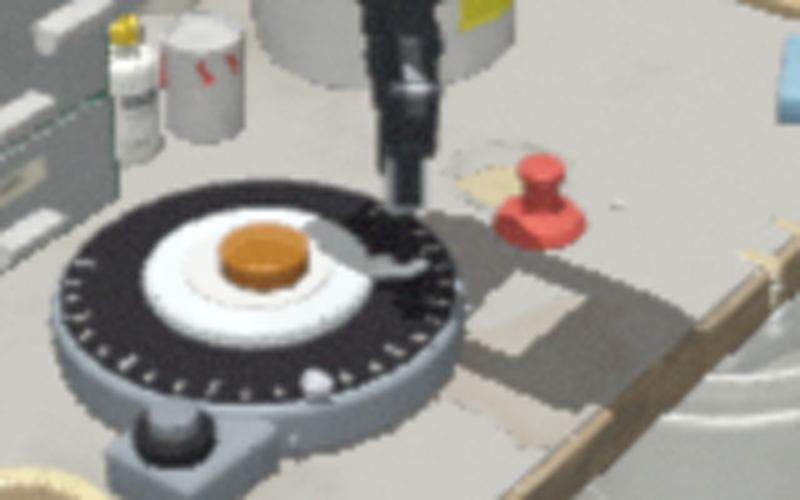

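```bash
python3 - <<'E'
import pickle
from h import *
s=pickle.load(open('scene0.pkl','rb'))
for k in(.015,.025):
  for z in(.053,.06,.07,.08): print(k,z,(proj(s,[.4674-.69*k,.0567+.72*k,z])[0]-[230,160])*5)
E
```

```text
0.015 0.053 [402.89205011 258.37589455]
0.015 0.06 [402.83098897 247.45966037]
0.015 0.07 [402.74310456 231.7619643 ]
0.015 0.08 [402.65444069 215.94159689]
0.025 0.053 [405.20002139 268.69437367]
0.025 0.06 [405.14492741 257.73989355]
0.025 0.07 [405.06562634 241.98664652]
0.025 0.08 [404.98561583 226.10963338]
```

```bash
python3 - <<'E'
import pickle
from h import *
from scipy.spatial.transform import Rotation as R
i,o=pickle.load(open('w2.pkl','rb'))
M=R.from_rotvec(o['tool_rot']).as_matrix()
for x in(-.011,.011):
  for y in (-.015,.015):
    for dz in(0,-.01,-.02,-.03): print(x,y,dz,((proj(i,o['tool_pos']+M@[x,y,dz])[0]-[120,100])*2).round())
from station import ctrl
s=ctrl.get_image('scene')
c=(255*(s['color'][180:230,285:345,::-1]/255)**.4).astype(np.uint8); cv2.imwrite('pics/s4.png',cv2.resize(c,None,fx=10,fy=10,interpolation=cv2.INTER_CUBIC))
i=ctrl.get_image('wrist')
c=(255*(i['color'][100:400,120:520,::-1]/255)**.5).astype(np.uint8);cv2.imwrite('pics/w4.png',cv2.resize(c,None,fx=2,fy=2,interpolation=cv2.INTER_CUBIC))
E
```

```text
-0.011 -0.015 0 [354. 300.]
-0.011 -0.015 -0.01 [352. 315.]
-0.011 -0.015 -0.02 [349. 332.]
-0.011 -0.015 -0.03 [347. 350.]
-0.011 0.015 0 [446. 300.]
-0.011 0.015 -0.01 [449. 315.]
-0.011 0.015 -0.02 [451. 332.]
-0.011 0.015 -0.03 [454. 350.]
0.011 -0.015 0 [352. 237.]
0.011 -0.015 -0.01 [350. 249.]
0.011 -0.015 -0.02 [347. 263.]
0.011 -0.015 -0.03 [344. 279.]
0.011 0.015 0 [448. 237.]
0.011 0.015 -0.01 [451. 249.]
0.011 0.015 -0.02 [454. 263.]
0.011 0.015 -0.03 [457. 279.]
```

View pics/s4.png

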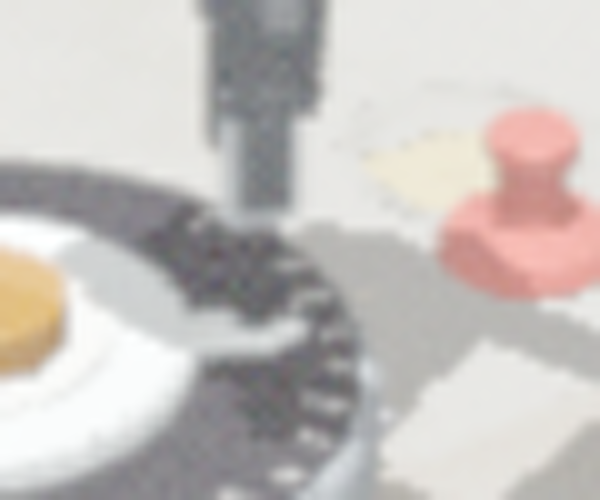

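View pics/w4.png

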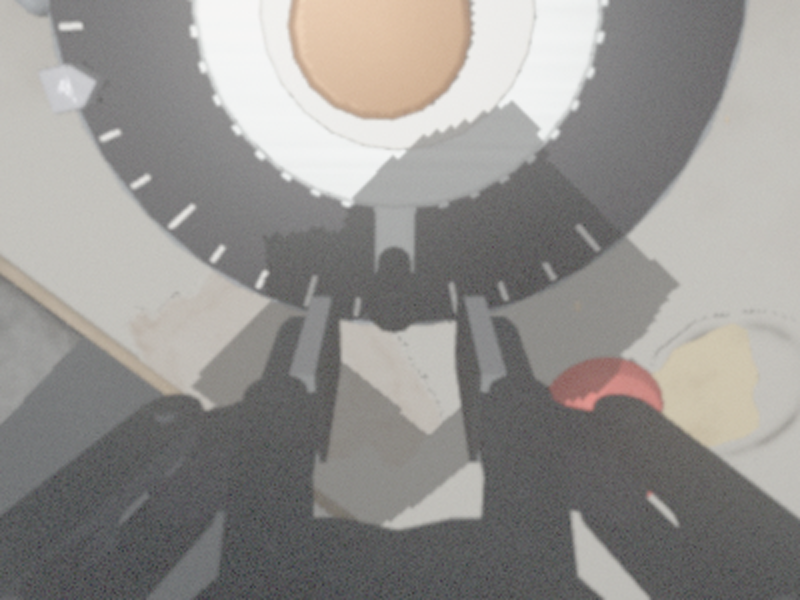

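Call:
play_rows(
  motion=[
    [[0.29,0,0,0.7,0,0,0],[0.29,0,0,1.4,0,0,0],[0.29,0,0,1.5,0,0,0],[0.29,0,0,1.5,0,0,0]],
  ],
)

```text
t: 4.2
tool_pos: [0.4674, 0.0568, 0.038]
tool_rot: [-2.914, -1.173, -0.004]
contact_force: [-0.5, 0.5, 0.7]
opening: 0.0303
```

```bash
python3 - <<'E'
from station import ctrl
from h import *
s=ctrl.get_image('scene')
c=(255*(s['color'][180:230,285:345,::-1]/255)**.4).astype(np.uint8); cv2.imwrite('pics/s5.png',cv2.resize(c,None,fx=10,fy=10,interpolation=cv2.INTER_CUBIC))
E
```

```text
(no output)
```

View pics/s5.png

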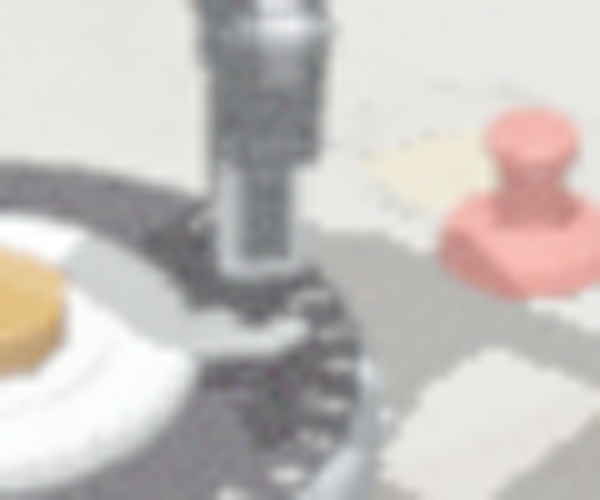

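Call:
play_rows(
  motion=[
    [[0.29,0,0,0.5,0,0,0],[0.29,0,0,0.8,0,0,0],[0.29,0,0,0.8,0,0,0],[0.29,0.02,-0.54,0.8,0,0,4],[0.29,0.08,-1.09,0.8,0,0,8],[0.29,0.17,-1.62,0.8,0,0,12],[0.29,0.3,-2.15,0.8,0,0,16],[0.29,0.47,-2.67,0.8,0,0,20],[0.29,0.67,-3.17,0.8,0,0,24]],
  ],
)

```text
t: 5.38
tool_pos: [0.4512, 0.0834, 0.0304]
tool_rot: [3.094, 0.538, 0.007]
contact_force: [2.3, -3.8, -1.6]
opening: 0.0305
```

```bash
python3 - <<'E'
from station import ctrl
from h import *
o=ctrl.get_obs();print(o['contact_force'],o['wrist_torque'])
s=ctrl.get_image('scene')
c=(255*(s['color'][180:255,230:345,::-1]/255)**.5).astype(np.uint8); cv2.imwrite('pics/s6.png',cv2.resize(c,None,fx=6,fy=6,interpolation=cv2.INTER_CUBIC))
i=ctrl.get_image('wrist')
c=(255*(i['color'][100:400,120:520,::-1]/255)**.5).astype(np.uint8);cv2.imwrite('pics/w6.png',cv2.resize(c,None,fx=2,fy=2,interpolation=cv2.INTER_CUBIC))
E
```

```text
[ 2.30550358 -3.83209341 -1.61562682] [-0.51490514 -0.39907626 -0.00764735]
```

View pics/s6.png

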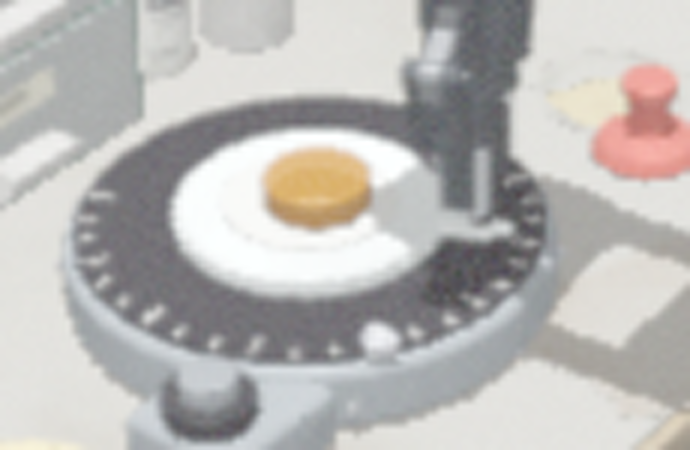

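View pics/w6.png

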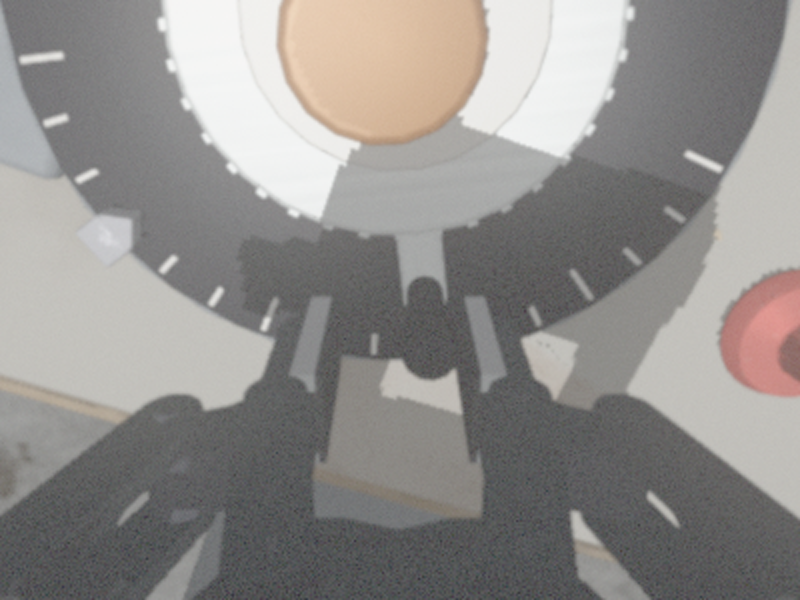

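Call:
play_rows(
  motion=[
    [[0.29,0.01,-0.67,0,0,0,5],[0.29,0.08,-1.34,0,0,0,10],[0.29,0.21,-2.0,0,0,0,15],[0.29,0.39,-2.64,0,0,0,20],[0.29,0.64,-3.27,0,0,0,25],[0.29,0.93,-3.88,0,0,0,30],[0.29,1.28,-4.46,0,0,0,35],[0.29,1.67,-5.0,0,0,0,40],[0.29,2.02,-5.41,0,0,0,44],[0.29,2.02,-5.41,0,0,0,44]],
  ],
)

```text
t: 6.72
tool_pos: [0.4515, 0.1415, 0.0305]
tool_rot: [-3.072, 0.653, -0.005]
contact_force: [0.8, -2.0, -0.3]
opening: 0.0305
```

```bash
python3 - <<'E'
from station import ctrl
from h import *
import pickle
o=ctrl.get_obs();print(o['contact_force'],np.array(o['tool_pos']),o['q'])
d=o['tool_pos'][:2]-[.5226,.1111];print(np.hypot(*d),np.arctan2(d[1],-d[0]))
s=ctrl.get_image('scene')
c=(255*(s['color'][180:255,230:345,::-1]/255)**.5).astype(np.uint8); cv2.imwrite('pics/s7.png',cv2.resize(c,None,fx=6,fy=6,interpolation=cv2.INTER_CUBIC))
i=ctrl.get_image('wrist');pickle.dump((i,o),open('w7.pkl','wb'))
c=(255*(i['color'][100:400,120:520,::-1]/255)**.5).astype(np.uint8);cv2.imwrite('pics/w7.png',cv2.resize(c,None,fx=2,fy=2,interpolation=cv2.INTER_CUBIC))
E
```

```text
[ 0.83331278 -2.01270572 -0.3039842 ] [0.45151589 0.14152973 0.03045679] [ 1.46663098e-01 -1.53545824e-01  2.10214084e+00 -5.92546386e-04
  1.18989123e+00  2.13679350e+00]
0.07732347398010385 0.4044770178192868
```

View pics/s7.png

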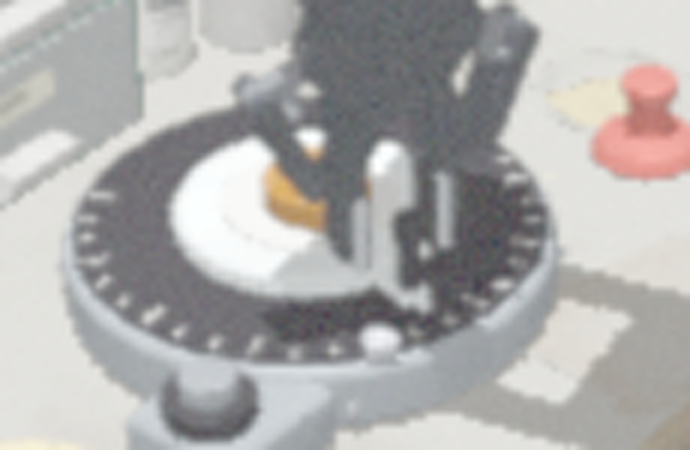

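View pics/w7.png

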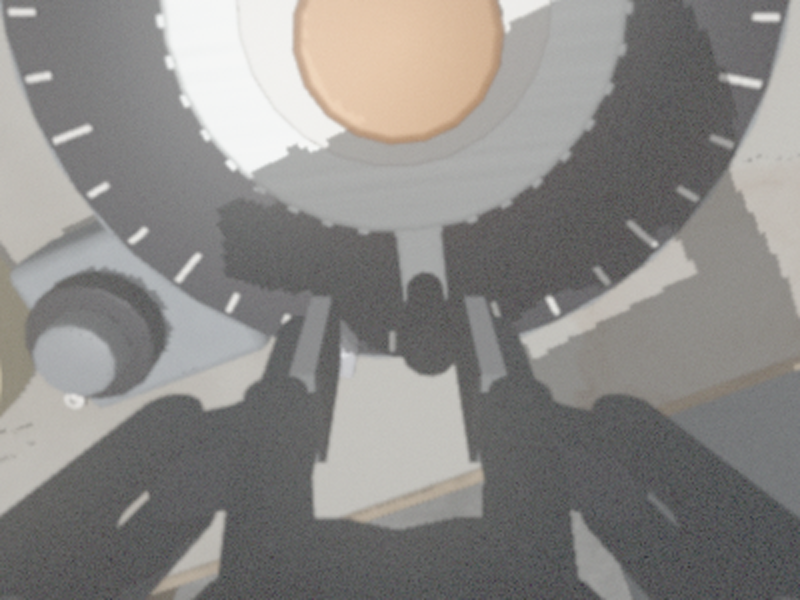

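```bash
python3 - <<'E'
from h import *
import pickle
i,o=pickle.load(open('w7.pkl','rb'))
# ring center check: left outer edge of white ring etc
g=i['color'].max(2)
C=np.array([.5226,.1111])
for n,p,z in(('lev1',(420,240),.045),('lev2',(423.5,290),.045),('pinbase',(425,277),.055),('tabside',(346,352),.042),('tick1',(393,343),.037)):
    Q=onz(i,(120+(p[0]+.5)/2-.5,100+(p[1]+.5)/2-.5),z);d=Q[:2]-C;print(n,Q,np.hypot(*d),np.arctan2(d[1],-d[0]))
for r in (217,222,228):
  row=g[r,305:350].astype(int);print(r,row)
E
```

```text
lev1 [0.46275939 0.12951912 0.045     ] 0.06261120318143698 0.2985999812881148
lev2 [0.44771702 0.13488532 0.045     ] 0.078569727576769 0.3075545515821349
pinbase [0.45595245 0.13132916 0.055     ] 0.06964994617405416 0.29468710927086866
tabside [0.43640341 0.16599488 0.042     ] 0.10219246170468102 0.5670801224656365
tick1 [0.43059902 0.15252637 0.037     ] 0.10089759571151029 0.42308831589043
217 [ 47  41  44  42  40  43  44  46  36  40  46  51  75  99 107 109 110 113
 114 114 113 114 114 114 116 114 113 112 113 115 114 112 111 107 100  77
  50  38  40  42  40  39  41  41  42]
222 [ 46  44  38  43  42  44  44  44  42  39  45  43  48  66  96 107 109 111
 114 116 115 115 115 114 115 113 113 116 117 115 113 109 110 110 109 102
  65  42  36  39  39  42  38  44  40]
228 [ 37  43  41  38  39  41  44  35  40  37  43  45  42  46  68  98 106 112
 112 114 116 115 113 114 115 113 112 112 111 115 113 114 113 111 110 101
  79  51  39  38  38  34  37  39  33]
```

Call:
play_rows(
  motion=[
    [[0.29,0.02,-0.68,0,0,0,5],[0.29,0.1,-1.35,0,0,0,10],[0.29,0.25,-2.07,0,0,0,15.5],[0.29,0.25,-2.07,0,0,0,15.5],[0.29,0.25,-2.07,0,0,0,15.5]],
  ],
)

```text
t: 7.45
tool_pos: [0.4618, 0.1596, 0.0304]
tool_rot: [-2.956, 1.059, -0.004]
contact_force: [0.1, -0.6, -0.0]
opening: 0.0303
```

```bash
cat > look.py <<'E'
from station import ctrl
from h import *
import pickle,sys
n=sys.argv[1]
o=ctrl.get_obs();print(o['t'],o['contact_force'],np.array(o['tool_pos']),o['q'])
d=o['tool_pos'][:2]-[.5226,.1111];print(np.hypot(*d),np.arctan2(d[1],-d[0]))
s=ctrl.get_image('scene');pickle.dump(s,open(f's{n}.pkl','wb'))
c=(255*(s['color'][180:255,230:345,::-1]/255)**.5).astype(np.uint8); cv2.imwrite(f'pics/s{n}.png',cv2.resize(c,None,fx=6,fy=6,interpolation=cv2.INTER_CUBIC))
i=ctrl.get_image('wrist');pickle.dump((i,o),open(f'w{n}.pkl','wb'))
c=(255*(i['color'][100:400,120:520,::-1]/255)**.5).astype(np.uint8);cv2.imwrite(f'pics/w{n}.png',cv2.resize(c,None,fx=2,fy=2,interpolation=cv2.INTER_CUBIC))
E
python3 look.py 8
```

```text
7.45 [ 0.07899735 -0.55063847 -0.01216689] [0.46181865 0.15960248 0.03036255] [ 1.79982740e-01 -1.13234918e-01  2.06631292e+00  5.24254482e-04
  1.18554721e+00  2.43900486e+00]
0.07776158088284602 0.6735098432552175
```

View pics/s8.png

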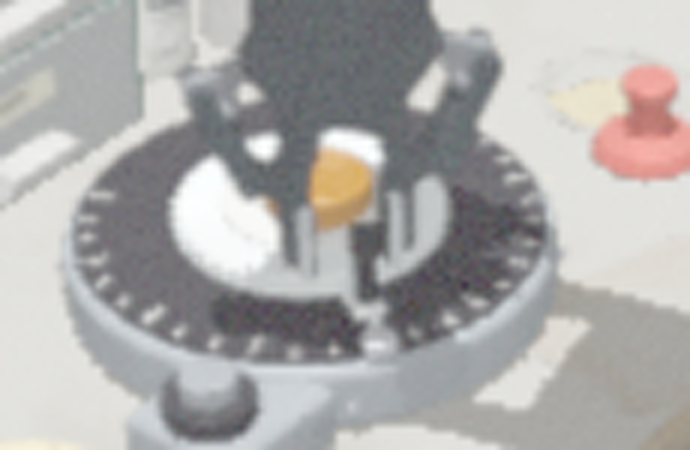

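View pics/w8.png

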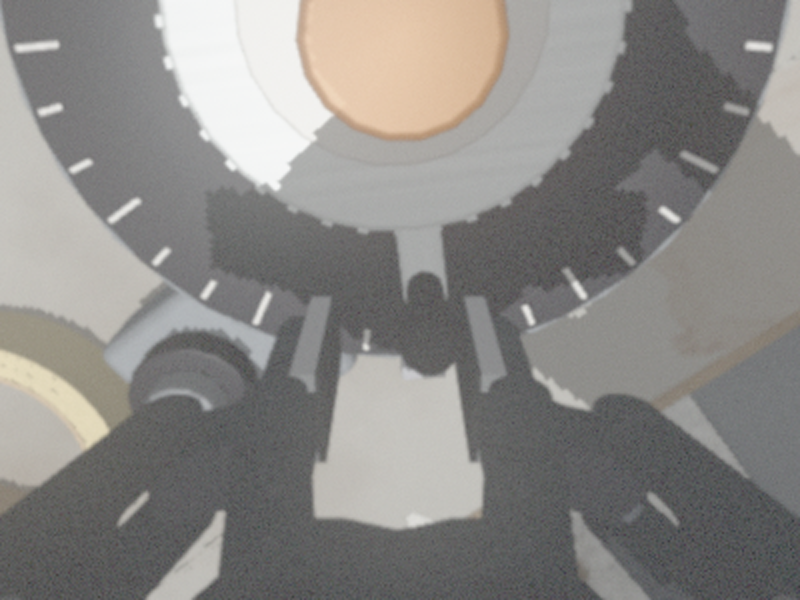

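Call:
play_rows(
  motion=[
    [[0.29,0,-0.2,0,0,0,1.5],[0.29,0,-0.2,0,0,0,1.5],[0.29,0,-0.2,0,0,0,1.5],[0.29,0,0.2,0,0,0,1.5],[0.29,0,0.4,0,0,0,1.5],[0.29,0,0.4,-1.5,0,0,1.5],[0.29,0,0.4,-4,0,0,1.5],[0.29,0,0.4,-7,0,0,1.5],[0.29,-3,0.4,-10,0,0,1.5],[0.29,-6,0.4,-10,0,0,1.5],[0.29,-9,0.4,-10,0,0,1.5],[0.29,-9,0.4,-10,0,0,1.5],[0.29,-9,0.4,-10,0,0,1.5]],
  ],
)

```text
t: 9.18
tool_pos: [0.3902, 0.2136, 0.131]
tool_rot: [-2.94, 1.099, -0.006]
contact_force: [-0.1, 0.5, -0.4]
opening: 0.0301
```

```bash
sed -i 's/color.\]\[100:400,120:520/color"][0:300,120:520/' look.py; sed -i "s/color\"\]\[0:300/color'][0:300/" look.py; python3 look.py 9
```

```text
9.175 [-0.06564211  0.4588746  -0.41605301] [0.39021399 0.21360289 0.1310485 ] [ 3.33485517e-01 -3.59142844e-01  2.08909441e+00 -3.12643774e-04
  1.40694521e+00  2.61951790e+00]
0.1674302789643864 0.6588556204500644
```

View pics/s9.png

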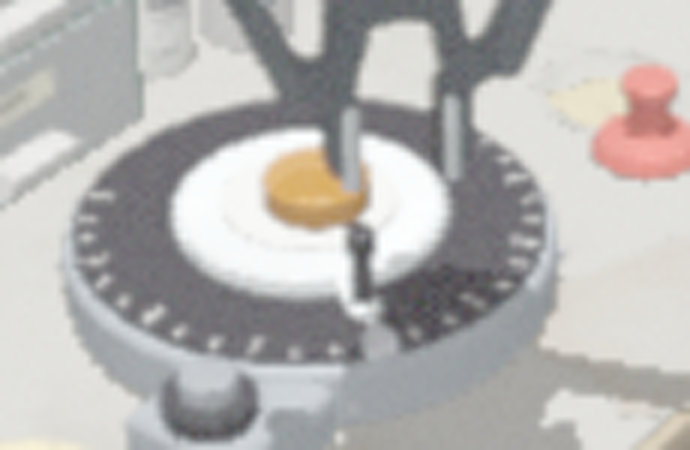

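View pics/w9.png

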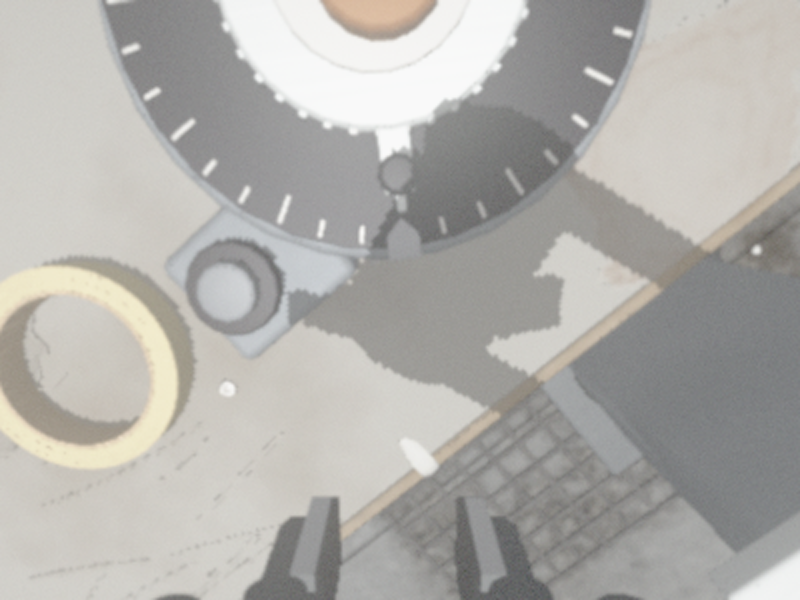

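Good view: pin at (397,173), pointer at (401,203), tab tip at about (402,222), button at (227,292). Measuring closely.

```bash
python3 - <<'E'
from h import *
import pickle
i,o=pickle.load(open('w9.pkl','rb'))
c=i['color'][55:135,280:360,::-1]
cv2.imwrite('pics/w9c.png',cv2.resize((255*(c/255)**.5).astype(np.uint8),None,fx=7,fy=7,interpolation=cv2.INTER_CUBIC))
E
```

```text
(no output)
```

View pics/w9c.png

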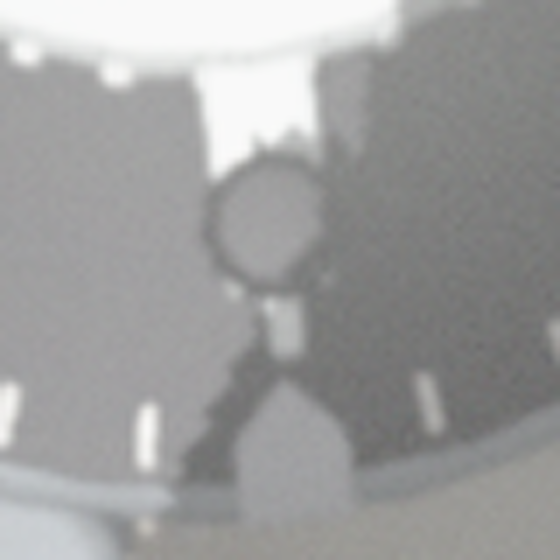

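```bash
python3 - <<'E'
from h import *
import pickle
i,o=pickle.load(open('w9.pkl','rb'))
im=i['color'];g=im.min(2)
m=(g>170).astype(np.uint8);m[:,:222]=0;m[:,395:]=0;m[75:]=0
m=cv2.morphologyEx(m,cv2.MORPH_OPEN,np.ones((5,5)))
cs,_=cv2.findContours(m,0,1);c=max(cs,key=cv2.contourArea)[:,0]
c=c[(c[:,1]>2)&(c[:,0]<335)&~((c[:,0]>300)&(c[:,1]>50))]
P=np.array([onz(i,p,.046)[:2] for p in c]);
C2=least_squares(lambda v:np.hypot(P[:,0]-v[0],P[:,1]-v[1])-.0595,[.5226,.1111],loss='soft_l1',f_scale=.0007).x
print('ctr img',C2)
f=lambda p:(280+(p[0]+.5)/7-.5,55+(p[1]+.5)/7-.5)
for C in(np.array([.5226,.1111]),C2):
  for n,p,z in(('leverbase',(257,65),.045),('levmid',(261,110),.045),('pinhead',(266,222),.082),('ptrtop',(282,305),.043),('ptrend',(287.5,350),.043),('tabtip',(289,376),.042),('tabmid',(295,450),.044),('tabend',(297,500),.044),('tickL',(147,437),.037),('tickR',(430,403),.037)):
    Q=onz(i,f(p),z);d=Q[:2]-C;print(n,Q[:2].round(4),np.hypot(*d).round(4),np.arctan2(d[1],-d[0]).round(4))
Q=onz(i,(120+227/2,292/2),.045);print('btn',Q)
E
```

```text
ctr img [0.55293097 0.11785823]
leverbase [0.4729 0.1439] 0.0595 0.5826
levmid [0.469  0.1466] 0.0643 0.5855
pinhead [0.4584 0.1549] 0.0777 0.5983
ptrtop [0.4515 0.1587] 0.0856 0.5896
ptrend [0.4472 0.1615] 0.0907 0.5894
tabtip [0.4449 0.1633] 0.0937 0.5914
tabmid [0.438  0.1683] 0.1021 0.5946
tabend [0.4334 0.172 ] 0.108 0.5988
tickL [0.4508 0.1812] 0.1004 0.7735
tickR [0.431  0.1525] 0.1005 0.4242
leverbase [0.4729 0.1439] 0.0842 0.314
levmid [0.469  0.1466] 0.0887 0.3303
pinhead [0.4584 0.1549] 0.1015 0.3732
ptrtop [0.4515 0.1587] 0.1093 0.3825
ptrend [0.4472 0.1615] 0.1144 0.3916
tabtip [0.4449 0.1633] 0.1173 0.3982
tabmid [0.438  0.1683] 0.1255 0.4137
tabend [0.4334 0.172 ] 0.1312 0.4251
tickL [0.4508 0.1812] 0.1202 0.5553
tickR [0.431  0.1525] 0.1267 0.2766
btn [0.47080356 0.24029154 0.045     ]
```

```bash
python3 - <<'E'
from h import *
import pickle
i,o=pickle.load(open('w9.pkl','rb'));s=pickle.load(open('s9.pkl','rb'))
c=i['color'][110:185,200:280,::-1];cv2.imwrite('pics/b1.png',cv2.resize(c,None,fx=7,fy=7,interpolation=cv2.INTER_CUBIC))
c=s['color'][230:270,240:300,::-1];cv2.imwrite('pics/b2.png',cv2.resize(c,None,fx=10,fy=10,interpolation=cv2.INTER_CUBIC))
E
```

```text
(no output)
```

View pics/b1.png

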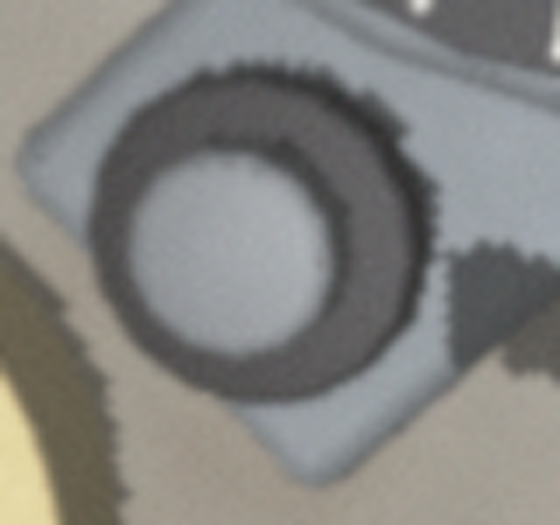

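View pics/b2.png

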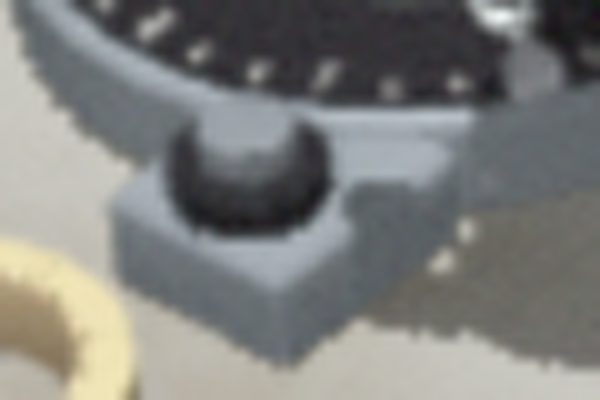

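```bash
python3 - <<'E'
from h import *
import pickle
i,o=pickle.load(open('w9.pkl','rb'));s=pickle.load(open('s9.pkl','rb'))
c1,d1=ray(i,(200+231.5/7-.5,110+252.5/7-.5))
for y in(122,127,132):
  c2,d2=ray(s,(240+248.5/10-.5,230+y/10-.5))
  A=np.stack([d1,-d2],1);t=np.linalg.lstsq(A,c2-c1,rcond=None)[0];p,q=c1+d1*t[0],c2+d2*t[1];print(p,q,np.linalg.norm(p-q))
for z in(.045,.05,.055,.06):
  a=onz(i,(200+130/7,110+252/7),z);b=onz(i,(200+331/7,110+252/7),z);print(z,np.linalg.norm(a-b),onz(i,(200+231.5/7-.5,110+252.5/7-.5),z))
from scipy.spatial.transform import Rotation as R
print(R.from_rotvec(o['tool_rot']).as_matrix().round(4))
E
```

```text
[0.47114089 0.23889141 0.05066132] [0.47126818 0.23897462 0.0506969 ] 0.0001561824525704624
[0.47124092 0.23928217 0.04938927] [0.47114612 0.23922023 0.04936279] 0.00011630715498262143
[0.47134103 0.23967321 0.04811634] [0.47102388 0.23946609 0.04802777] 0.000389009436923166
0.045 0.02479046625095339 [0.47158611 0.24063052 0.045     ]
0.05 0.024319915738681176 [0.47119289 0.23909456 0.05      ]
0.055 0.02384936522640902 [0.47079968 0.2375586  0.055     ]
0.06 0.023378814714136827 [0.47040647 0.23602264 0.06      ]
[[ 0.755  -0.6557  0.0045]
 [-0.6558 -0.755   0.0012]
 [ 0.0026 -0.0039 -1.    ]]
```

Call:
play_rows(
  motion=[
    [[1,1.5,-2.5,0,0,0,0],[1,3,-5,0,0,0,0],[1,4.4,-7.2,0,0,0,0],[1,4.4,-7.2,1.5,0,0,0],[1,4.4,-7.2,3,0,0,0],[1,4.4,-7.2,4.5,0,0,0],[1,4.4,-7.2,5,0,0,0],[1,4.4,-7.2,5,0,0,0],[1,4.4,-7.2,5,0,0,0]],
  ],
  newtons=20,
)

```text
t: 10.4
tool_pos: [0.4712, 0.2389, 0.0816]
tool_rot: [-2.94, 1.1, -0.006]
contact_force: [0.2, 0.6, 0.1]
opening: 0.0003
```

```bash
sed -i "s/\[0:300,120:520/[100:400,120:520/" look.py; python3 look.py 10
```

```text
10.4 [0.21022493 0.60634874 0.12730989] [0.471244   0.23894602 0.08163216] [ 3.28485909e-01 -8.31224477e-02  1.94426578e+00 -1.92870556e-04
  1.27549191e+00  2.61539213e+00]
0.13777533616260965 1.1888235484080742
```

View pics/s10.png

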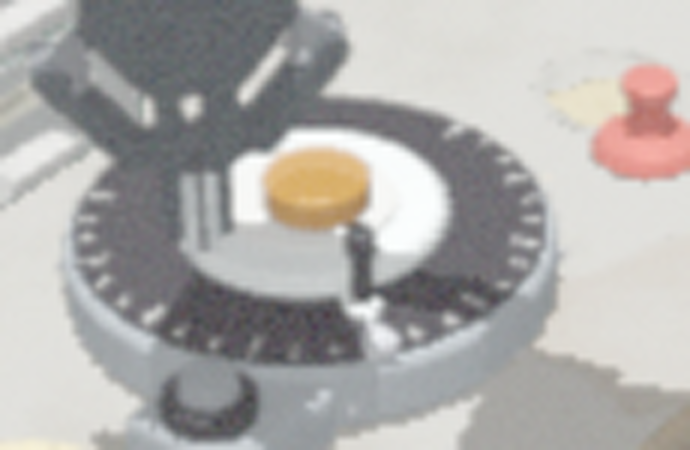

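View pics/w10.png

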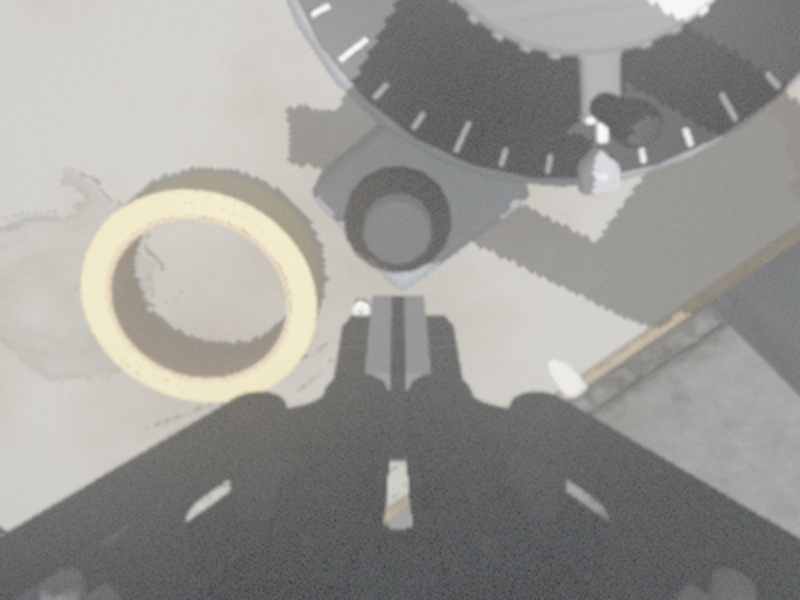

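Call:
play_rows(
  motion=[
    [[1,0,0,0.7,0,0,0],[1,0,0,1.4,0,0,0],[1,0,0,2.1,0,0,0],[1,0,0,2.7,0,0,0],[1,0,0,2.7,0,0,0],[1,0,0,2.7,0,0,0]],
  ],
)

```text
t: 11.25
tool_pos: [0.4717, 0.239, 0.0549]
tool_rot: [-2.939, 1.1, -0.007]
contact_force: [0.3, -0.3, -0.1]
opening: -0.0006
```

```bash
python3 look.py 11
```

```text
11.25 [ 0.2977987  -0.30970897 -0.12532828] [0.47165364 0.23903938 0.05487572] [ 3.28428071e-01 -4.92489153e-02  1.96077527e+00 -2.41716385e-04
  1.22472702e+00  2.61540879e+00]
0.13770990109106396 1.1918365750460265
```

View pics/s11.png

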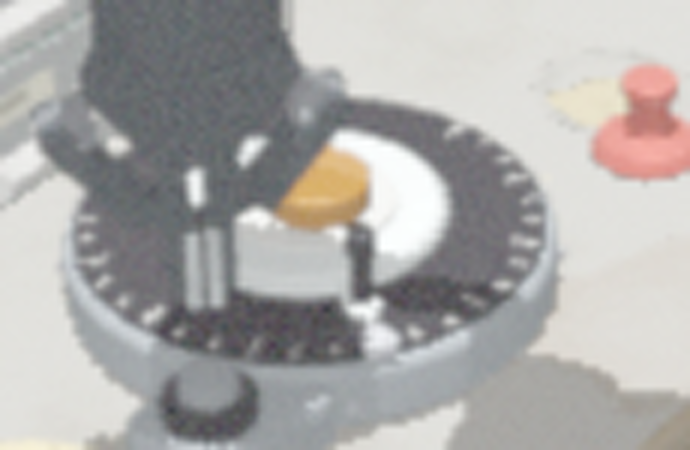

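View pics/w11.png

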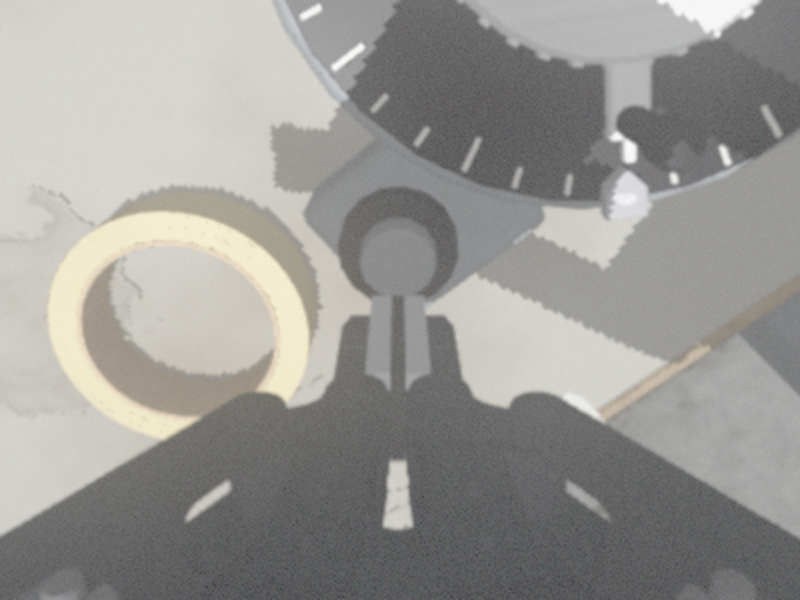

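Call:
play_rows(
  motion=[
    [[1,0,0,0.3,0,0,0],[1,0,0,0.6,0,0,0],[1,0,0,0.9,0,0,0],[1,0,0,0.9,0,0,0]],
  ],
)

```text
t: 11.85
tool_pos: [0.4715, 0.239, 0.0456]
tool_rot: [-2.94, 1.1, -0.006]
contact_force: [-0.5, -0.3, -0.6]
opening: 0.0004
```

Call:
play_rows(
  motion=[
    [[1,0,0,0.4,0,0,0],[1,0,0,0.8,0,0,0],[1,0,0,1.2,0,0,0],[1,0,0,1.5,0,0,0],[1,0,0,1.5,0,0,0]],
  ],
)

```text
t: 12.48
tool_pos: [0.4713, 0.2389, 0.0302]
tool_rot: [-2.94, 1.1, -0.005]
contact_force: [-0.8, 0.7, -0.9]
opening: 0.0001
```

```bash
python3 look.py 12
```

```text
12.475 [-0.78102456  0.70201857 -0.9084133 ] [0.4713329  0.23891416 0.03024485] [ 3.28385975e-01 -1.55650393e-02  1.97392938e+00 -2.22163928e-04
  1.17896987e+00  2.61541111e+00]
0.13771265000272184 1.1893363641286485
```

View pics/s12.png

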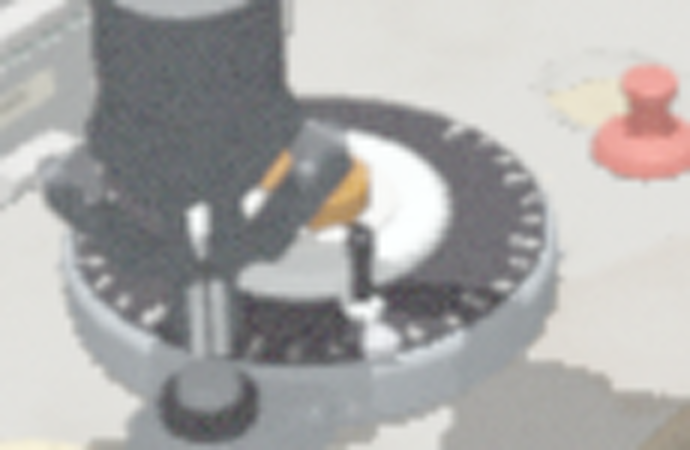

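View pics/w12.png

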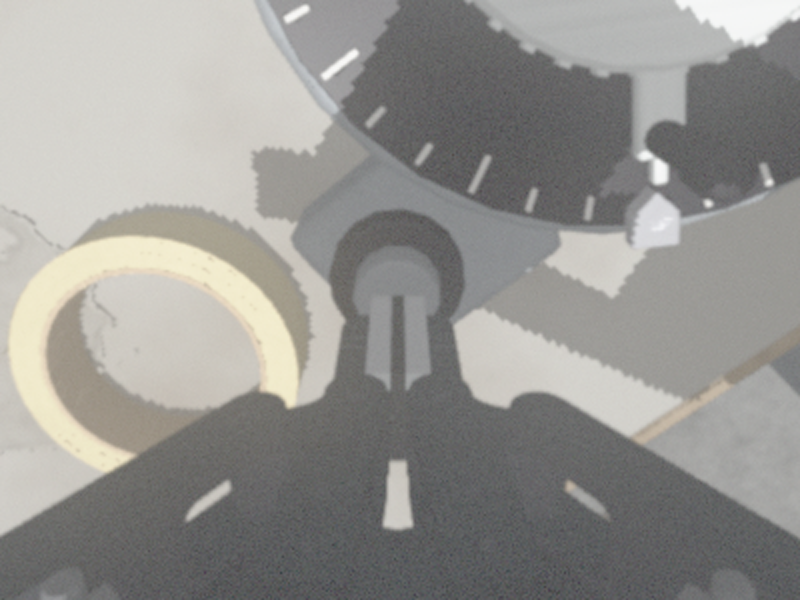

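Call:
play_rows(
  motion=[
    [[1,0,0,0.4,0,0,0],[1,0,0,0.8,0,0,0],[1,0,0,1.0,0,0,0],[1,0,0,1.0,0,0,0]],
  ],
)

```text
t: 13.08
tool_pos: [0.4715, 0.239, 0.0204]
tool_rot: [-2.94, 1.1, -0.006]
contact_force: [0.1, 0.8, -0.3]
opening: 0.0001
```

Call:
play_rows(
  motion=[
    [[1,0,0,0.2,0,0,0],[1,0,0,0.4,0,0,0],[1,0,0,0.4,0,0,0]],
  ],
)

```text
t: 13.45
tool_pos: [0.4715, 0.239, 0.0164]
tool_rot: [-2.94, 1.1, -0.006]
contact_force: [-0.3, -0.0, 1.2]
opening: 0.0002
```

Call:
play_rows(
  motion=[
    [[1,0,0,0.15,0,0,0],[1,0,0,0.25,0,0,0],[1,0,0,0.25,0,0,0]],
  ],
)

```text
t: 13.82
tool_pos: [0.4716, 0.239, 0.014]
tool_rot: [-2.94, 1.1, -0.006]
contact_force: [-0.5, -0.4, 1.2]
opening: -0.0
```

Call:
play_rows(
  motion=[
    [[1,0,0,0.15,0,0,0],[1,0,0,0.25,0,0,0],[1,0,0,0.25,0,0,0]],
  ],
)

```text
t: 14.2
tool_pos: [0.4716, 0.2391, 0.0115]
tool_rot: [-2.94, 1.1, -0.006]
contact_force: [-1.2, -0.6, 2.5]
opening: -0.0003
```

```bash
python3 look.py 13
```

```text
14.2 [-1.22919057 -0.60712145  2.47296938] [0.47164126 0.23905313 0.01154321] [ 3.28415252e-01  1.26549260e-02  1.98152456e+00 -1.67167935e-04
  1.14292738e+00  2.61540244e+00]
0.13772725227322427 1.1917899949688653
```

View pics/s13.png

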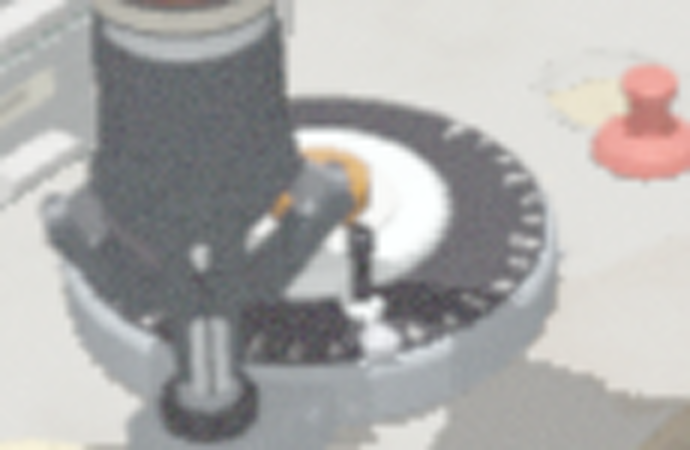

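View pics/w13.png

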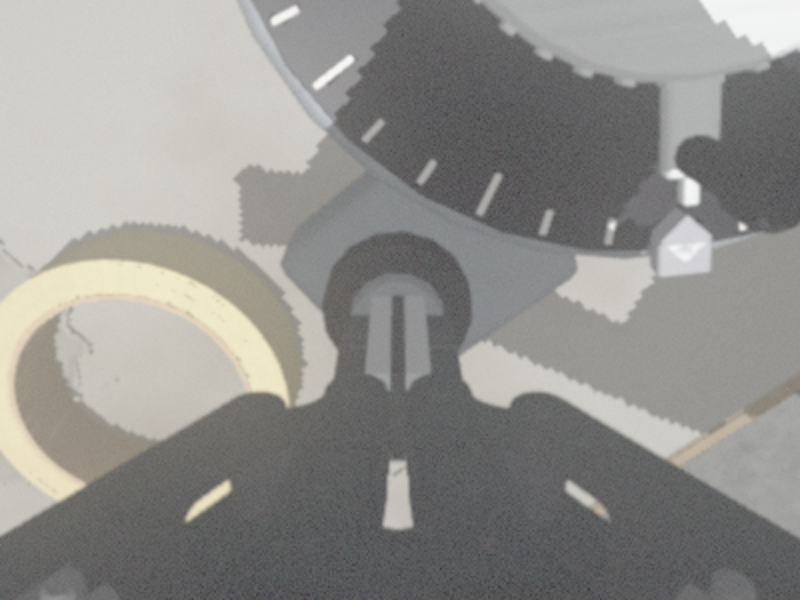

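Call:
play_rows(
  motion=[
    [[1,0,0,0.1,0,0,0],[1,0,0,0.2,0,0,0],[1,0,0,0.2,0,0,0]],
  ],
)

```text
t: 14.68
tool_pos: [0.4717, 0.239, 0.0104]
tool_rot: [-2.94, 1.1, -0.005]
contact_force: [-3.9, -1.0, 9.0]
opening: -0.0002
```

Call:
play_rows(
  motion=[
    [[1,0,0,0.05,0,0,0],[1,0,0,0.05,0,0,0],[1,0,0,-0.3,0,0,0],[1,0,0,-0.8,0,0,0],[1,0,0,-1.6,0,0,0],[1,0,0,-3,0,0,0],[1,0,0,-5,0,0,0],[1,0,0,-8,0,0,0],[1,0,0,-11,0,0,0],[1,-3,3,-13,0,0,0],[1,-6,6,-13,0,0,0],[1,-6,6,-13,0,0,0],[1,-6,6,-13,0,0,0]],
  ],
)

```text
t: 16.3
tool_pos: [0.3872, 0.2332, 0.1409]
tool_rot: [-2.939, 1.1, -0.007]
contact_force: [0.3, 0.4, 0.4]
opening: -0.0001
```

```bash
sed -i "s/\[100:400,120:520/[0:300,120:520/" look.py; python3 look.py 14
```

```text
16.3 [0.25182224 0.40878841 0.43816101] [0.38720163 0.23318585 0.14085346] [ 3.77601632e-01 -3.48296548e-01  2.06430838e+00 -6.41957872e-04
  1.41988414e+00  2.66443606e+00]
0.18231202295276458 0.7337418866991102
```

View pics/s14.png

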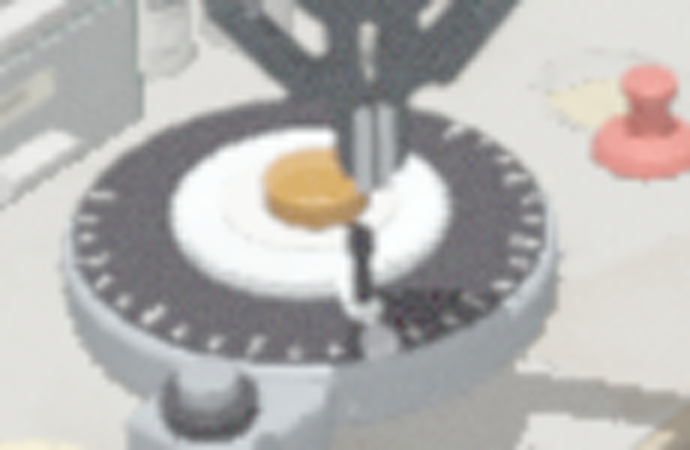

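View pics/w14.png

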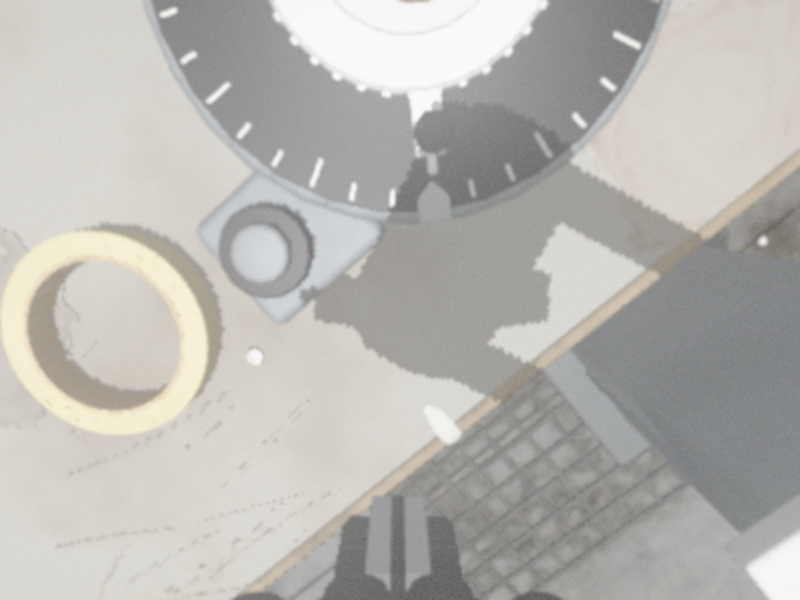

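```bash
python3 - <<'E'
from h import *
import pickle
from station import ctrl
i,o=pickle.load(open('w14.pkl','rb'))
c=i['color'][35:115,295:375,::-1]
cv2.imwrite('pics/w14c.png',cv2.resize((255*(c/255)**.5).astype(np.uint8),None,fx=7,fy=7,interpolation=cv2.INTER_CUBIC))
t=ctrl.get_image('top');t0=pickle.load(open('top0.pkl','rb'))
c=np.hstack([x['color'][130:250,190:350,::-1] for x in(t0,t)]);cv2.imwrite('pics/t14.png',cv2.resize(c,None,fx=2.5,fy=2.5,interpolation=cv2.INTER_CUBIC))
E
```

```text
(no output)
```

View pics/w14c.png

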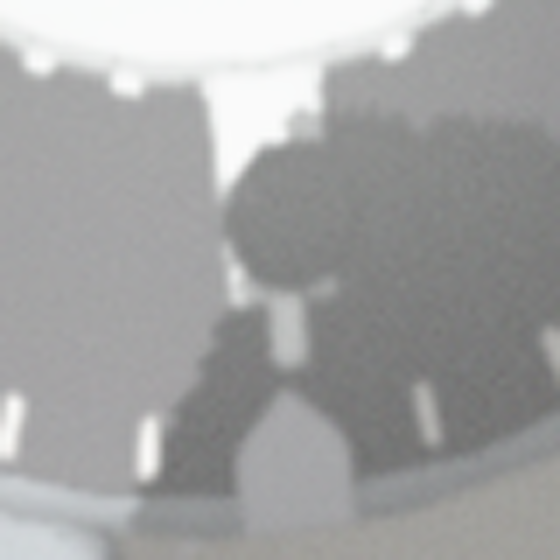

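View pics/t14.png

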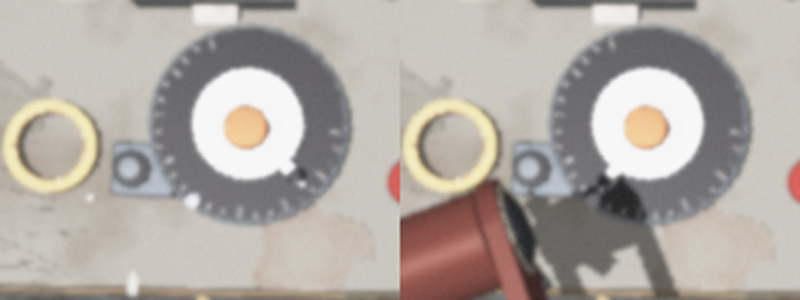

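The pointer end at (290,365) faces the tab tip at (289,385). The button is up, and the casting and tape haven't moved, so I'm handing in.

```bash
python3 -c "
from station import ctrl
print(ctrl.finish_job())"
```

```text
the job is handed in; nothing more can be done
None
```

The ring is set and the lamp button has been pressed and released. I handed the job in at about 16.5 s, well inside the 45 s limit.

- **Ring:** I pushed the lever round by its pin, with the pin between the part-open jaws and one finger doing the pushing. In the view taken after backing off, the pointer and the tab were about 0.002–0.004 rad apart. I found the same tab angle before and after the push (about 0.595–0.60 rad), so the scale has not turned. In the last close-up, taken after the button press, the pointer still faces the tab's point.
- **Button:** I pressed it with the shut fingers until it stopped, where the force jumped from about 2.5 N to 9 N, then lifted clear. The last pictures show it up again.
- **Surroundings:** The casting, tape roll and red part look unmoved, comparing the pictures from before and after. I did not check the blue mould in the last pictures; the arm only passed well above it.

**Checks that disagreed:**
- The fingertips were about 30–35 mm higher than the reported tool position, both part-open and shut. I set heights from the pictures and the force reading instead.
- One fit of the ring's centre in a later picture failed, and I dropped it in favour of the earlier one. With that centre, the radii of the tab, pointer and pin came out within 1–2 mm of those given.

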